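# Select the tray conveyor's square-tray feed with the H-gate lever and start it

### The job

Set the tray conveyor for square trays: push its feed-change lever through the H-shaped gate, out of the slot where it is parked, until it is fully home in the slot marked with the square tag; then press the start button on the stand beside it right down, and come away with the lever left home. Only push and press gently, with the closed fingertips or the outside of the fingers: never take the lever between the fingers, do not press start before the lever is home, and leave the corms, pots, basket and brush where they are.

Things in the scene. Friction and masses are not known exactly. Their poses are not given: they have to be found in the camera images.
- machine: tray conveyor, fixed: green gearbox with dark cover plate, 100 mm high. Origin on the table below the middle of the H-gate; x runs along the slots (at yaw 0 away from the robot), y left along the neutral bar. Box x -100..100, y -85..155 mm (motor to y 225); behind it a roller bed with a black tray, x 112..318, y -230..230, to 143 mm high
- gate (a point): middle of the H-gate on the top of the cover, 100 mm above the table; axes as the machine's. Four slots, far (+x) and near (-x), left (+y) and right, 15 mm wide, 17 mm either side of the middle, joined by the 18 mm wide neutral bar along y
- lever: feed-change lever: 10 mm steel stem with a black ball knob on top, out of the H-gate. Pivots about its origin, 65 mm below the cover's top under the gate's middle. Stays where it is left (1 to 3 N at the knob move it); the gate's walls and end stops guide it. Starts parked in the near right slot
- knob (a point): centre of the ball knob (radius 16 mm), 150 mm up the lever from the pivot; 185 mm above the table when upright, 173 mm when home in a slot. Home in a slot it stands about 46 mm along the machine's x and 39 mm along its y from the gate's middle
- throw (a joint): lever angle along the slots, rad: 0 in the neutral bar, +0.32 at the far slots' end, -0.32 at the near slots' end. Knob offset along machine x is 150 mm * sin(throw) * cos(cross). The lever crosses between left and right only while throw is within about 0.05 of 0
- cross (a joint): lever angle across the slots, rad: +0.26 at the left (+y) slots, -0.26 at the right (-y) slots, which are also its stops. The knob's offset along the machine's y is 150 mm * sin(cross). Slots can be entered only with cross within about 0.03 of a stop
- tag_square: raised square aluminium tag, 30 by 30 by 3 mm, on the cover; marks the slot to choose. Origin at its middle. Tags lie 76 mm along machine x, 39 mm along y from the gate's middle, past their slots' ends; square, ring and bar are dealt over far left, far right and near left; a fixed cross tag marks the parking slot. Home in a slot, the knob's centre is 30 mm from its tag, seen from above
- tag_round: raised round aluminium ring tag, 34 mm outer and 18 mm inner diameter, 3 mm thick, marking another slot
- tag_bar: raised bar-shaped aluminium tag, 9 by 36 by 3 mm, marking another slot
- stand: grey block 80 by 80 by 60 mm high, fixed on the table to the right (-y) of the gearbox, carrying the start button; origin at the middle of its underside
- start_top (a point): middle of the start button's top, pressed straight down; grey round cap of 28 mm diameter on a black housing on the stand; 82 mm above the table
- start (a joint): start button's travel, m: 0 out, 0.006 right down (about 5 N); springs back
- corm_a: loose brown saffron corm (bulb), 36 mm across, 31 mm high, origin at its underside; a bystander, stands on the gearbox's cover left of the gate
- corm_b: loose brown saffron corm (bulb), 36 mm across, 31 mm high, origin at its underside; a bystander, on the table
- corm_c: loose brown saffron corm (bulb), 36 mm across, 31 mm high, origin at its underside; a bystander, on the table
- pot_a: loose black plastic pot, 72 mm across, 62 mm high, origin at its underside; a bystander on the table
- pot_b: loose clay pot, 60 mm across, 55 mm high, origin at its underside; a bystander on the table
- basket: loose mint-green round basket, 170 mm across, 60 mm high, origin at its underside; a bystander on the table
- brush: loose hand brush lying on the table, a bystander; handle towards its -x
Not all that is in view belongs to the job. Leave any turquoise look-alike of the stand alone.

How it is judged:
On the way, in this order (a step that is already met when the one before it is completed fails the run):
1. the lever is home in the slot with the square tag (horizontal distance between knob and tag_square below 0.036 m), for 0.2 s.
2. the start button is pressed right down (value of joint start above 0.0042 m), for 0.05 s.
At the end, for the whole second after the job is handed in: The lever is at rest fully home in the square-tagged slot (knob centre within 36 mm of the tag's middle seen from above; about 30 mm at the end stop) and the start button has been pressed at least 4.2 mm and is out again (horizontal distance between knob and tag_square below 0.036 m and linear speed of lever below 0.02 m/s and value of joint start below 0.002 m); the robot touches nothing.
It fails at once if start pressed while the lever is not home in the square-tagged slot (value of joint start above 0.003 m and not (horizontal distance between knob and tag_square below 0.036 m)).
It fails at once if the lever is pushed with more than 35 N (contact force between the fingers and lever above 35 N).
It fails at once if the lever's knob or stem is taken between the fingers (distance between the grasp point and knob below 0.017 m or (horizontal distance between the grasp point and knob below 0.015 m and z of the grasp point in the frame of knob below 0 m)).
It fails at once if a corm, pot, the basket or the brush is moved more than 20 mm (distance of any of corm_a, corm_b, corm_c, pot_a, pot_b, basket, brush from where it was at the start of the episode above 0.02 m).
It also fails if it takes over 50 s, if anything falls off the work surface, if the arm or the gripper's body presses on something with over 40 N, if the wrist force passes 120 N, or if a joint passes its speed limit or range.

### The arm

A 6-joint arm with a two-finger parallel gripper is mounted at the origin on the work surface. World frame = base frame: x ahead of the robot, y to its left, z up, the work surface at z = 0. Lengths are in m, angles in rad, forces in N, time in s.
With the tool pointing down it reaches from about 0.25 to 0.775 m from the base axis. Payload 4 kg.
Tool frame: the origin (TCP) lies at the very end of the fingers, on their centre line; the grasp point (between the pads) lies 19 mm behind it (robot.pinch_z is the distance from the TCP to the grasp point, in m); z points along the fingers, y is the line along which they close (so a half turn about z gives the same grasp; the last joint's range is limited). The gripper opens to 94 mm and grips with 3 to 60 N. Pads are 16 mm wide; open, the fingers measure 119 mm over their backs; the gripper's body (75 mm by 177 mm) begins 78 mm behind the grasp point.
Start: joints at [-1.346, 0.087, 1.371, -0, 1.684, -0.103], TCP at [0.177, -0.521, 0.182] pointing down, gripper open.
Joint ranges: [-3.1, 3.1], [-0.76, 2.03], [0.27, 2.55], [-1.08, 4.22], [0.17, 2.65], [-2.57, 2.57]. Speed limits (rad/s): [2.79, 2.79, 3.14, 3.14, 3.14, 3.14].

### API

Orientations are given as [roll, pitch, yaw] about the fixed x, y, z axes, in that order (R = Rz(yaw) Ry(pitch) Rx(roll)).
In Python, from bench import robot gives the robot as it stands.
- The arm moves only by the tool arm_command, never from a script. Its argument "targets" is one flat list of numbers, 7 for each row, row after row: the turn, a rotation vector about the tool's x, y, z in degrees, then the shift along the tool's x, y, z in mm, then the closure, from -1 (fully open) to 1 (shut). In form: [ax, ay, az, x, y, z, hand, ax, ay, az, x, y, z, hand, ...]. A call has 1 to 20 rows; each row is the pose to reach, as a shift and turn from the pose commanded when the call began, along the tool's axes at that moment; what a row does not reach only later rows make up. A row lasts 1/10 s, in which the tool goes at most 50 mm and 8.59 degrees, less where a joint would pass 70% of its speed; a pose out of reach is approached as far as the arm can. A call with a gripper value outside its range is refused whole. The fingers move at their own pace and stop on an object; the grip force is fixed at half the most. Time passes only in rows, so rows that repeat a pose let the fingers close. It gives the time, the measured TCP pose, the force, the opening and the grip force at its end, in the units of the state.
- robot.get_obs(): the state, without advancing time (a new reading comes with each control period).
- robot.snapshot(name): name is "side" or "top"; returns a dict with "color" (400x640x3 uint8, red, green, blue), "range_z" (400x640 float32, m along the optical axis (not along the pixel's ray), 0 where there is no reading), "fx", "fy", "cx", "cy" (pixels), "dist_coeffs" ([k1, k2, p1, p2, k3] as OpenCV has them; the pictures are not rectified), "T" (4x4, takes a point from camera to world coordinates). Camera axes: x right, y down, z forward; pixel columns grow to the right and rows downward; lengths in m; the calibration is good to about 2 mm. A picture is of the moment at which its call begins.
- robot.close_job(): hands the job in; it is judged then, once.
The state is a dict: "time": time; "joint_positions": joint angles; "qvel": joint speeds; "joint_torque": joint torques, N m; "tool_pos": TCP position; "ee_rot": TCP orientation; "wrist_force": force on the tool from outside, world axes, zero at the start; "wrist_torque": the same for the moment, N m; "width": finger opening in m; "finger_force": force on a finger pad.
Only numpy, scipy, OpenCV 4.12 (cv2) and the standard library are available. Lean on these libraries where they do the work, as an engineer would, in place of code of your own. Each camera call takes 0.05 s, during which the arm holds its last target. There are 200 camera calls.

## Working session

There is one attempt and no reset: what is moved stays moved. The work goes in short steps, Python scripts to look and compute and a tool call to move; the robot and the scene stay as the last step left them, time stands still between calls to the robot, and variables do not carry over. Pictures are saved under pics/ and viewed, at most 10 in all, crops included, and the job is handed in when it is done.

Besides the shell and the picture viewer there is one more tool, called after "Emit:" as a command line: name --argument value ..., lists and objects as JSON in quotes. arm_command: Moves the arm, as the interface text tells. Its arguments: {"type":"object","properties":{"targets":{"type":"array"}},"required":["targets"]}

```bash
mkdir -p pics
cat > h.py <<'E'
import numpy as np, cv2
from bench import robot
def K(s): return np.array([[s["fx"],0,s["cx"]],[0,s["fy"],s["cy"]],[0,0,1.]]), np.array(s["dist_coeffs"],float)
def ray(s,uv):
    k,d=K(s); p=cv2.undistortPoints(np.array([[uv]],float),k,d)[0,0]
    T=np.array(s["T"]); return T[:3,3], T[:3,:3]@np.array([p[0],p[1],1.])
def plane(s,uv,z):
    o,r=ray(s,uv); return o+r*(z-o[2])/r[2]
def proj(s,P):
    k,d=K(s); T=np.linalg.inv(np.array(s["T"])); rv=cv2.Rodrigues(T[:3,:3])[0]
    return cv2.projectPoints(np.array(P,float).reshape(-1,1,3),rv,T[:3,3],k,d)[0][:,0]
def cloud(s):
    k,d=K(s); h,w=s["range_z"].shape
    uv=np.stack(np.meshgrid(np.arange(w),np.arange(h)),-1).reshape(-1,1,2).astype(float)
    p=cv2.undistortPoints(uv,k,d)[:,0]; z=s["range_z"].reshape(-1,1)
    T=np.array(s["T"]); P=np.hstack([p*z,z])@T[:3,:3].T+T[:3,3]; return P.reshape(h,w,3)
E
python3 - <<'E'
from h import *
import pickle
for n in("top","side"):
    s=robot.snapshot(n); pickle.dump(s,open(n+".pkl","wb")); cv2.imwrite(f"pics/{n}0.png",s["color"][:,:,::-1]); print(n,np.round(s["T"],3).tolist(),s["fx"],(s["range_z"]>0).mean())
o=robot.get_obs(); print(o)
E
```

```text
top [[0.019, -0.989, 0.147, 0.314], [-1.0, -0.016, 0.021, 0.019], [-0.018, -0.147, -0.989, 1.351], [0.0, 0.0, 0.0, 1.0]] 448.5575506106307 0.9961953125
side [[-0.981, -0.113, 0.159, 0.384], [-0.194, 0.483, -0.854, 0.783], [0.02, -0.868, -0.496, 0.567], [0.0, 0.0, 0.0, 1.0]] 366.6546967945243 0.99604296875
{'time': 0.1, 'joint_positions': array([-1.34612955e+00,  8.79088572e-02,  1.37204136e+00,  3.82376405e-06,
        1.68361158e+00, -1.03119618e-01]), 'qvel': array([ 0.00285355, -0.00111643, -0.00283321, -0.00117008,  0.00114159,
        0.00061695]), 'joint_torque': array([ 2.07704958e-03, -3.41250479e+01, -3.03303266e+01,  7.19331927e-02,
        3.03717703e-02, -8.99475958e-05]), 'tool_pos': array([ 0.17694133, -0.5202096 ,  0.18073743]), 'ee_rot': array([-3.13963436e+00, -2.06477450e-04,  3.27786619e-01]), 'wrist_force': array([ 0.07695269, -0.72004068,  0.13316332]), 'wrist_torque': array([-0.03988317,  0.02194855, -0.0152176 ]), 'finger_force': 0.0, 'width': 0.09349159292196739}
```

View pics/top0.png

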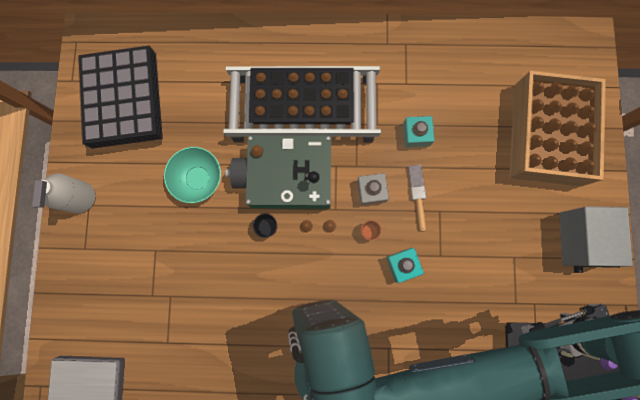

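View pics/side0.png

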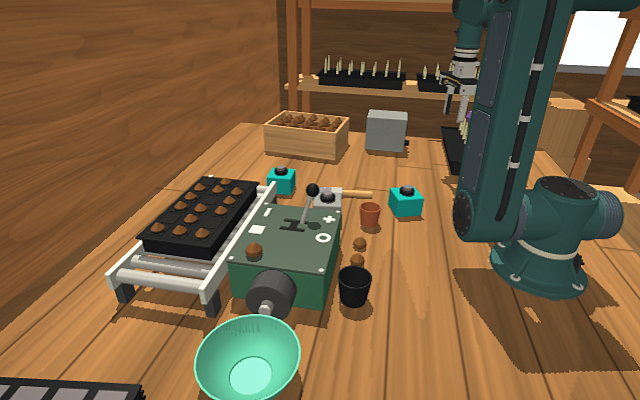

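The top view shows the square tag at (288,144) far left, the bar at (315,144) far right, the ring at (287,196) near left and the cross at (314,196). The knob is at (313,177).
Button candidates are the grey stand (373,188), turquoise (420,130) and turquoise (405,265); I choose grey. Tag candidates are the square (288,144), bar and ring; I choose the solid square.

Run:
```python
from h import *
import pickle
s=pickle.load(open("top.pkl","rb")); c=s["color"]; 
hsv=cv2.cvtColor(c,cv2.COLOR_RGB2HSV)
m=((hsv[...,2]>190)&(hsv[...,1]<40)).astype(np.uint8)
m[:137]=0;m[206:]=0;m[:,:250]=0;m[:,330:]=0
n,l,st,ce=cv2.connectedComponentsWithStats(m)
W=[]
for i in range(1,n):
    if st[i,4]>15: W.append(plane(s,ce[i],.103)); print(st[i],ce[i].round(1),W[-1].round(4))
C=cloud(s)
# knob
g=(C[...,2]>.15)&(c.max(2)<70); g[:160]=0;g[200:]=0;g[:,:290]=0;g[:,335:]=0
v,u=np.nonzero(g); print("knob",u.mean(),v.mean(),len(u),plane(s,(u.mean(),v.mean()),.173).round(4),C[g][:,2].max())
# start button
b=(C[...,2]>.072)&(C[...,2]<.1); b[:170]=0;b[210:]=0;b[:,:355]=0;b[:,395:]=0
v,u=np.nonzero(b); print("btn",u.mean(),v.mean(),len(u),plane(s,(u.mean(),v.mean()),.08).round(4),np.median(C[b],0).round(4))
b=(C[...,2]>.05)&(C[...,2]<.1); b[:165]=0;b[215:]=0;b[:,:350]=0;b[:,395:]=0
v,u=np.nonzero(b); print("stand",np.median(C[b],0).round(4),C[b].min(0).round(3),C[b].max(0).round(3))
cv2.imwrite("pics/crop.png",cv2.resize(c[120:220,230:400,::-1],None,fx=4.5,fy=4.5,interpolation=cv2.INTER_CUBIC))
for nm,u0,v0 in (("corm",257,152),("clay",370,230)): print(nm,C[v0,u0].round(3))
q=(C[...,2]>.12); q[:125]=q[215:]=0; q[:,:230]=q[:,340:]=0; v,u=np.nonzero(q); print("high",C[q].min(0),C[q].max(0))
```

```text
[283 139  10  10  99] [287.5 143.5] [0.6503 0.1337 0.103 ]
[309 142  12   3  35] [314.3 143. ] [0.6526 0.0566 0.103 ]
[281 191  12  11  69] [286.7 196. ] [0.4979 0.1313 0.103 ]
[309 192  10   9  46] [313.9 196. ] [0.4993 0.0548 0.103 ]
knob 313.15 176.93 100 [0.5403 0.0558 0.173 ] 1.3509791915991074
btn 374.0689655172414 187.11724137931034 145 [ 0.5312 -0.1166  0.08  ] [ 0.5313 -0.1164  0.0777]
stand [ 0.5296 -0.1158  0.0619] [ 0.488 -0.16   0.05 ] [ 0.575 -0.075  0.088]
corm [0.618 0.217 0.125]
clay [ 0.414 -0.113  0.005]
high [0.31368136 0.01920825 0.1201468 ] [0.63692013 0.23447717 1.35097919]
```

View pics/crop.png

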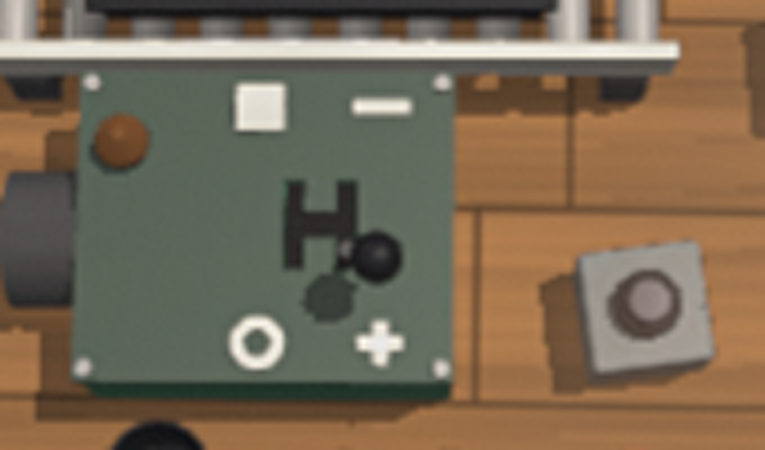

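The crop confirms that the solid square tag is far left at crop (260,107), the grey stand's button is at (648,300), and the knob is at (376,257) by the cross slot. Next I triangulate the knob and check the calibration from the side.

Run:
```python
from h import *
import pickle
t=pickle.load(open("top.pkl","rb")); s=pickle.load(open("side.pkl","rb")); c=s["color"]
g=((c.max(2)<60)).astype(np.uint8); g[:178]=0;g[203:]=0;g[:,:300]=0;g[:,325:]=0
n,l,st,ce=cv2.connectedComponentsWithStats(g); print(st[1:],ce[1:])
i=1+st[1:,4].argmax()
# ball centre: top-fit via bounding circle of upper part
v,u=np.nonzero(l==i); uc=(st[i,0]+st[i,2]/2-.5, st[i,1]+st[i,2]/2-.5); print(uc)
def tri(a,b):
    (o1,d1),(o2,d2)=ray(t,a),ray(s,b); A=np.stack([d1,-d2],1); x=np.linalg.lstsq(A,o2-o1,rcond=None)[0]
    p,q=o1+d1*x[0],o2+d2*x[1]; return (p+q)/2,np.linalg.norm(p-q)
print("knob",tri((313.3,176.9),uc), plane(s,uc,.173))
m=(c.min(2)>185).astype(np.uint8); m[:190]=0;m[260:]=0;m[:,:245]=0;m[:,345:]=0
n,l,st,ce=cv2.connectedComponentsWithStats(m)
for i in range(1,n):
    if st[i,4]>8: print(st[i],ce[i].round(1),plane(s,ce[i],.103).round(4))
print("proj gate/knob/btn",proj(s,[[.575,.094,.1],[.53,.0543,.173],[.5312,-.1166,.082]]).round(1))
```

```text
[[306 184  13  13 125]
 [320 194   5   8  27]] [[312.256      190.048     ]
 [322.22222222 198.        ]]
(np.float64(312.0), np.float64(190.0))
knob (array([0.54189855, 0.05559191, 0.1741335 ]), np.float64(0.0034263422524100453)) [0.54416199 0.05307267 0.173     ]
[245 190  25  37 168] [256.2 206.1] [0.6891 0.0393 0.103 ]
[331 190  11   3  26] [336.8 190.8] [ 0.5063 -0.0878  0.103 ]
[264 208   7   8  29] [267.  211.6] [0.6545 0.0583 0.103 ]
[323 216  12   7  41] [328.6 218.8] [0.5025 0.0569 0.103 ]
[249 225  16   9 103] [256.4 228.9] [0.6534 0.1357 0.103 ]
[316 233  15   9  78] [322.9 237.2] [0.5013 0.1339 0.103 ]
proj gate/knob/btn [[295.  224.4]
 [317.9 190.9]
 [329.4 191.8]]
```

Emit:
arm_command --targets '[0, 0, 6, 0, 0, -10, 1, 0, 0, 12, 0, 0, -20, 1, 0, 0, 17.7, 0, 0, -30, 1, 0, 0, 17.7, 0, 0, -30, 1]'

```text
time: 0.5
tool_pos: [0.1772, -0.5213, 0.2129]
ee_rot: [3.139, -0.0, 0.019]
wrist_force: [-0.3, -0.1, 0.6]
width: 0.0655
finger_force: 0.0
```

Emit:
arm_command --targets '[0, 0, 0, 331, -570, 0, 1, 0, 0, 0, 331, -570, 0, 1, 0, 0, 0, 331, -570, 0, 1, 0, 0, 0, 331, -570, 0, 1, 0, 0, 0, 331, -570, 0, 1, 0, 0, 0, 331, -570, 0, 1, 0, 0, 0, 331, -570, 0, 1, 0, 0, 0, 331, -570, 0, 1, 0, 0, 0, 331, -570, 0, 1, 0, 0, 0, 331, -570, 0, 1, 0, 0, 0, 331, -570, 0, 1, 0, 0, 0, 331, -570, 0, 1, 0, 0, 0, 331, -570, 0, 1, 0, 0, 0, 331, -570, 0, 1, 0, 0, 0, 331, -570, 0, 1, 0, 0, 0, 331, -570, 0, 1, 0, 0, 0, 331, -570, 20, 1, 0, 0, 0, 331, -570, 40, 1, 0, 0, 0, 331, -570, 55, 1, 0, 0, 0, 331, -570, 55, 1]'

```text
time: 2.5
tool_pos: [0.4952, 0.054, 0.1542]
ee_rot: [3.141, 0.005, 0.017]
wrist_force: [1.1, -0.4, -0.3]
width: 0.0003
finger_force: 0.0
```

Emit:
arm_command --targets '[0, 0, 0, 8, 0, 0, 1, 0, 0, 0, 16, 0, 0, 1, 0, 0, 0, 20, 0, 0, 1, 0, 0, 0, 24, 0, 0, 1, 0, 0, 0, 28, 0, 0, 1, 0, 0, 0, 32, 0, 0, 1, 0, 0, 0, 36, 0, 0, 1, 0, 0, 0, 40, 0, 0, 1, 0, 0, 0, 44, 0, 0, 1, 0, 0, 0, 48, 0, 0, 1, 0, 0, 0, 48, 0, 0, 1]'

```text
time: 3.6
tool_pos: [0.5456, 0.0563, 0.1561]
ee_rot: [-3.142, 0.001, 0.019]
wrist_force: [-2.1, 0.1, 0.9]
width: 0.0005
finger_force: 0.6
```

```bash
cat > look.py <<'E'
from h import *
import sys
s=robot.snapshot("top"); d=robot.snapshot("side"); n=sys.argv[1]
a=cv2.resize(s["color"][120:220,230:350,::-1],None,fx=4,fy=4); b=cv2.resize(d["color"][160:260,240:340,::-1],None,fx=4,fy=4)
cv2.imwrite(f"pics/{n}.png",np.hstack([a[:400],b[:400]])[:, :800])
c=d["color"]; g=(c.max(2)<60).astype(np.uint8); g[:170]=0;g[235:]=0;g[:,:235]=0;g[:,330:]=0
N,l,st,ce=cv2.connectedComponentsWithStats(g)
G=np.array([.5779,.0962]); R=np.array([[1,-.018],[.018,1]])
for i in range(1,N):
    if st[i,4]>60:
        uc=(st[i,0]+st[i,2]/2-.5,st[i,1]+st[i,2]/2-.5); print(st[i],uc,"knob machine mm",((plane(d,uc,.183)[:2]-G)@R*1000).round(1))
o=robot.get_obs(); print(o["time"],o["tool_pos"].round(4),((o["tool_pos"][:2]-[.5765,.0951])@R*1000).round(1),o["wrist_force"].round(1))
E
python3 look.py a
```

```text
[235 180  24  46 625] (np.float64(246.5), np.float64(191.5)) knob machine mm [101.7  14. ]
[293 181  13  13 125] (np.float64(299.0), np.float64(187.0)) knob machine mm [ -6.4 -31.9]
[280 220  28  13 130] (np.float64(293.5), np.float64(233.5)) knob machine mm [-39.2 151. ]
3.7 [0.5454 0.0564 0.1562] [-31.8 -38.1] [-0.2 -0.9  0.8]
```

View pics/a.png

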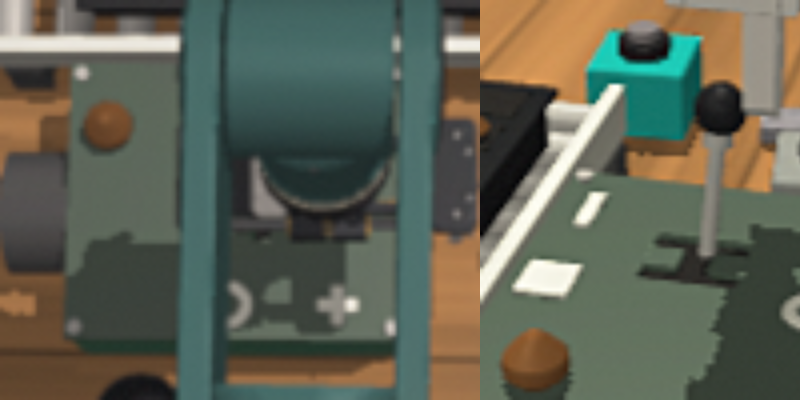

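The side view shows the knob at (299,187), about 7 mm short of the neutral bar, with the stem at the right arm of the H. I push another 7 mm, then back off and swing round to the right side.

Emit:
arm_command --targets '[0, 0, 0, 3, 0, 0, 1, 0, 0, 0, 6, 0, 0, 1, 0, 0, 0, 7, 0, 0, 1, 0, 0, 0, 7, 0, 0, 1]'

```text
time: 4.1
tool_pos: [0.5525, 0.0564, 0.1568]
ee_rot: [3.142, -0.0, 0.019]
wrist_force: [-0.5, -0.1, 1.0]
width: 0.0004
finger_force: 0.7
```

```bash
sed -i 's/,.183)/,.181)/' look.py; python3 look.py b | grep -v 235
```

```text
[291 180  12  13 122] (np.float64(296.5), np.float64(185.5)) knob machine mm [  1.8 -41.8]
[280 220  28  12 131] (np.float64(293.5), np.float64(233.5)) knob machine mm [-38.5 148.2]
4.2 [0.5524 0.0564 0.1568] [-24.8 -38.2] [-1.9 -0.7  1.4]
```

Emit:
arm_command --targets '[0, 0, 0, -20, 0, 0, 1, 0, 0, 0, -20, 25, 0, 1, 0, 0, 0, -20, 48, 0, 1, 0, 0, 0, -20, 48, 0, 1, 0, 0, 0, 5, 48, 0, 1, 0, 0, 0, 25, 48, 0, 1, 0, 0, 0, 25, 48, 0, 1, 0, 0, 0, 25, 48, 0, 1]'

```text
time: 5.0
tool_pos: [0.5779, 0.0096, 0.1563]
ee_rot: [-3.141, 0.001, 0.019]
wrist_force: [0.2, -0.5, -0.5]
width: 0.0004
finger_force: 0.0
```

```bash
python3 look.py c | grep -v 235
```

```text
[291 180  13  13 134] (np.float64(297.0), np.float64(186.0)) knob machine mm [  0.1 -39.6]
[280 220  28  12 138] (np.float64(293.5), np.float64(233.5)) knob machine mm [-38.5 148.2]
5.1 [0.5776 0.0094 0.1567] [ -0.5 -85.7] [-0.1 -0.   0.3]
```

Emit:
arm_command --targets '[0, 0, 0, 0, -10, 0, 1, 0, 0, 0, 0, -16, 0, 1, 0, 0, 0, 0, -22, 0, 1, 0, 0, 0, 0, -28, 0, 1, 0, 0, 0, 0, -34, 0, 1, 0, 0, 0, 0, -40, 0, 1, 0, 0, 0, 0, -46, 0, 1, 0, 0, 0, 0, -52, 0, 1, 0, 0, 0, 0, -58, 0, 1, 0, 0, 0, 0, -64, 0, 1, 0, 0, 0, 0, -70, 0, 1, 0, 0, 0, 0, -76, 0, 1, 0, 0, 0, 0, -82, 0, 1, 0, 0, 0, 0, -86, 0, 1, 0, 0, 0, 0, -89, 0, 1, 0, 0, 0, 0, -89, 0, 1]'

```text
time: 6.7
tool_pos: [0.5771, 0.0985, 0.1581]
ee_rot: [3.142, -0.003, 0.019]
wrist_force: [0.4, -1.2, 2.7]
width: 0.0003
finger_force: 1.2
```

```bash
python3 look.py d | grep -v 235
```

```text
[282 193  14  14 161] (np.float64(288.5), np.float64(199.5)) knob machine mm [ 3. 26.]
[294 221  13  11  68] (np.float64(300.0), np.float64(227.0)) knob machine mm [-45.3 124.7]
6.8 [0.5765 0.0979 0.157 ] [0.1 2.8] [ 0.4 -1.3  1.7]
```

View pics/d.png

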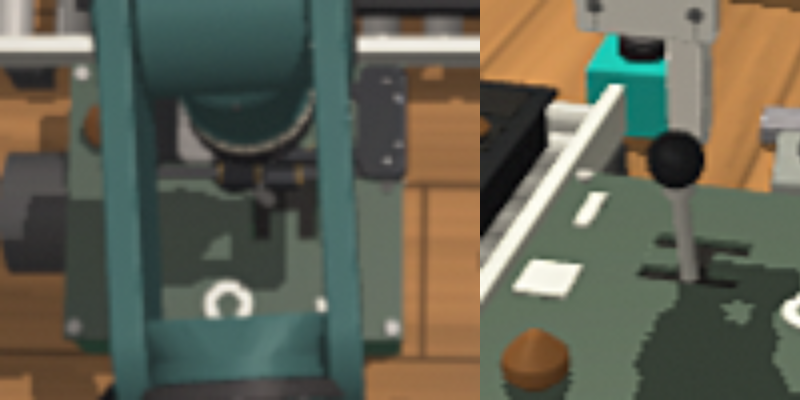

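The side view shows the knob at (288,199) with the stem close to the left slot. It still needs about 8–10 mm.

Emit:
arm_command --targets '[0, 0, 0, 0, -2, 0, 1, 0, 0, 0, 0, -4, 0, 1, 0, 0, 0, 0, -6, 0, 1, 0, 0, 0, 0, -7, 0, 1, 0, 0, 0, 0, -7, 0, 1]'

```text
time: 7.3
tool_pos: [0.576, 0.105, 0.1561]
ee_rot: [3.141, 0.001, 0.019]
wrist_force: [0.8, -0.8, 0.8]
width: 0.0009
finger_force: 0.5
```

Emit:
arm_command --targets '[0, 0, 0, 0, -1, 0, 1, 0, 0, 0, 0, -2, 0, 1, 0, 0, 0, 0, -2, 0, 1]'

```text
time: 7.6
tool_pos: [0.576, 0.107, 0.1564]
ee_rot: [3.141, 0.001, 0.019]
wrist_force: [-0.4, -1.4, -0.8]
width: 0.0005
finger_force: 0.4
```

```bash
python3 look.py e | grep -v 235
```

```text
[281 195  14  15 162] (np.float64(287.5), np.float64(201.5)) knob machine mm [ 2.9 34.8]
[293 221  14  11  72] (np.float64(299.5), np.float64(227.5)) knob machine mm [-44.7 126.5]
7.7 [0.5761 0.107  0.1566] [-0.2 11.9] [ 0.5 -0.8  0.6]
```

Emit:
arm_command --targets '[0, 0, 0, 0, -1, 0, 1, 0, 0, 0, 0, -2, 0, 1, 0, 0, 0, 0, -2, 0, 1]'

```text
time: 8.0
tool_pos: [0.5762, 0.109, 0.1567]
ee_rot: [3.142, 0.0, 0.019]
wrist_force: [-0.4, -0.7, 0.1]
width: 0.0005
finger_force: 0.4
```

Emit:
arm_command --targets '[0, 0, 0, 0, -1, 0, 1, 0, 0, 0, 0, -2, 0, 1, 0, 0, 0, 0, -2, 0, 1]'

```text
time: 8.3
tool_pos: [0.5762, 0.1106, 0.1568]
ee_rot: [3.141, -0.0, 0.019]
wrist_force: [0.2, -2.0, -0.3]
width: 0.0004
finger_force: 1.0
```

```bash
python3 look.py f | grep -v 235
```

```text
[281 196  14  15 164] (np.float64(287.5), np.float64(202.5)) knob machine mm [ 1.8 39. ]
[293 221  14  11  76] (np.float64(299.5), np.float64(227.5)) knob machine mm [-44.7 126.5]
8.4 [0.5762 0.1106 0.1568] [ 0.  15.5] [ 0.4 -1.7 -0.2]
```

Emit:
arm_command --targets '[0, 0, 0, 0, 12, 0, 1, 0, 0, 0, -25, 12, 0, 1, 0, 0, 0, -48, 12, 0, 1, 0, 0, 0, -48, 12, 0, 1, 0, 0, 0, -48, -8, 0, 1, 0, 0, 0, -48, -24, 0, 1, 0, 0, 0, -48, -24, 0, 1, 0, 0, 0, -36, -24, 0, 1, 0, 0, 0, -28, -24, 0, 1, 0, 0, 0, -23, -24, 0, 1, 0, 0, 0, -18, -24, 0, 1, 0, 0, 0, -13, -24, 0, 1, 0, 0, 0, -9, -24, 0, 1, 0, 0, 0, -9, -24, 0, 1]'

```text
time: 9.8
tool_pos: [0.5672, 0.1345, 0.1567]
ee_rot: [3.141, -0.0, 0.018]
wrist_force: [-0.4, 0.3, 0.3]
width: 0.0001
finger_force: 0.4
```

```bash
python3 look.py g | grep -v 235
```

```text
[271 195  17  15 162] (np.float64(279.0), np.float64(203.0)) knob machine mm [18.7 44.8]
[289 220  18  12  94] (np.float64(297.5), np.float64(228.5)) knob machine mm [-41.8 130.6]
9.9 [0.567  0.1345 0.1567] [-8.8 39.6] [ 0.5 -0.4 -0.3]
```

View pics/g.png

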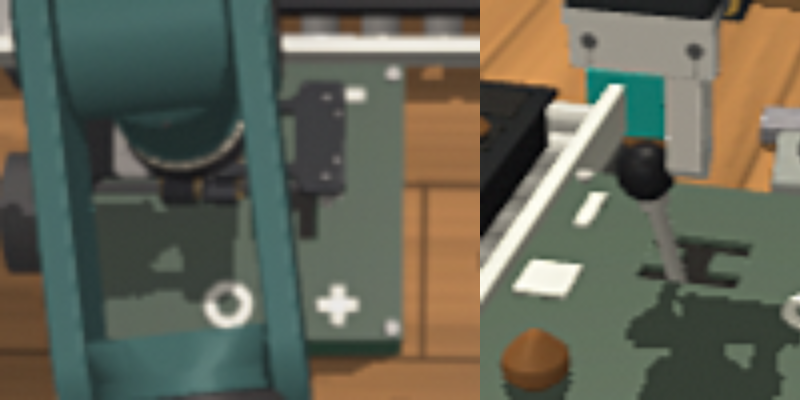

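The knob is at (279,203) and the lever is entering the far-left slot freely. I continue towards the end stop.

Emit:
arm_command --targets '[0, 0, 0, 4, 0, 0, 1, 0, 0, 0, 8, 0, 0, 1, 0, 0, 0, 12, 0, 0, 1, 0, 0, 0, 16, 0, 0, 1, 0, 0, 0, 20, 0, 0, 1, 0, 0, 0, 23, 0, 0, 1, 0, 0, 0, 26, 0, 0, 1, 0, 0, 0, 28, 0, 0, 1, 0, 0, 0, 28, 0, 0, 1]'

```text
time: 10.8
tool_pos: [0.5952, 0.1353, 0.1569]
ee_rot: [-3.142, -0.001, 0.019]
wrist_force: [-0.9, 0.0, -0.5]
width: 0.0003
finger_force: 0.4
```

Emit:
arm_command --targets '[0, 0, 0, 1, 0, 0, 1, 0, 0, 0, 2, 0, 0, 1, 0, 0, 0, 2, 0, 0, 1]'

```text
time: 11.1
tool_pos: [0.5969, 0.1354, 0.1568]
ee_rot: [-3.142, -0.0, 0.019]
wrist_force: [-0.6, -0.2, 0.8]
width: 0.0002
finger_force: 0.5
```

```bash
sed -i 's/,.181)/,.173)/' look.py; python3 look.py i
```

```text
[235 180  24  46 624] (np.float64(246.5), np.float64(191.5)) knob machine mm [109.1  -3.6]
[262 197  15  14 139] (np.float64(269.0), np.float64(204.0)) knob machine mm [42.5 40.1]
[284 220  23  12 121] (np.float64(295.0), np.float64(231.0)) knob machine mm [-36.3 128.3]
11.2 [0.5968 0.1353 0.1568] [21.  39.9] [-1.3  0.2  0.2]
```

View pics/i.png

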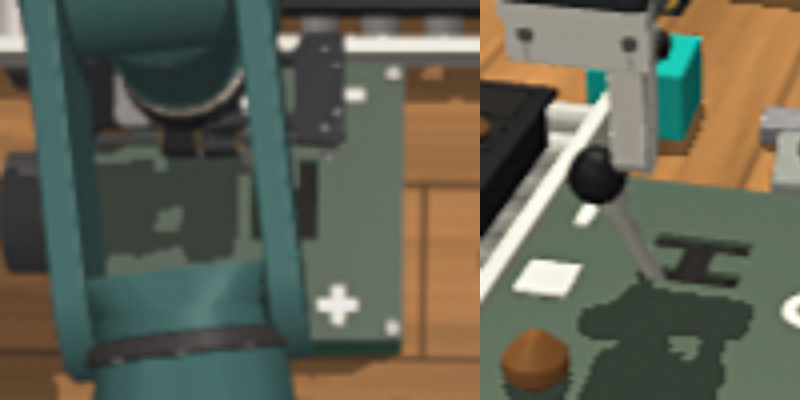

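The knob is at (269,204), about 43–45 mm along the slot. I push the last millimetres in small steps and watch the force.

Emit:
arm_command --targets '[0, 0, 0, 1, 0, 0, 1, 0, 0, 0, 2, 0, 0, 1, 0, 0, 0, 2, 0, 0, 1]'

```text
time: 11.5
tool_pos: [0.5989, 0.1353, 0.1567]
ee_rot: [3.142, -0.0, 0.019]
wrist_force: [-1.3, -0.3, -0.3]
width: 0.0002
finger_force: 0.5
```

Emit:
arm_command --targets '[0, 0, 0, 1, 0, 0, 1, 0, 0, 0, 1.5, 0, 0, 1, 0, 0, 0, 1.5, 0, 0, 1]'

```text
time: 11.8
tool_pos: [0.6001, 0.1354, 0.1567]
ee_rot: [3.141, 0.0, 0.019]
wrist_force: [-1.3, -0.5, 0.3]
width: 0.0006
finger_force: 0.7
```

Emit:
arm_command --targets '[0, 0, 0, 1, 0, 0, 1, 0, 0, 0, 1, 0, 0, 1]'

```text
time: 12.0
tool_pos: [0.601, 0.1354, 0.1566]
ee_rot: [3.141, 0.001, 0.019]
wrist_force: [-2.2, 0.3, 0.2]
width: 0.0003
finger_force: 1.0
```

Emit:
arm_command --targets '[0, 0, 0, -20, 0, 0, 1, 0, 0, 0, -40, 0, 0, 1, 0, 0, 0, -74, 0, -30, 1, 0, 0, 0, -74, 40, -50, 1, 0, 0, 0, -74, 85, -50, 1, 0, 0, 0, -74, 130, -50, 1, 0, 0, 0, -74, 175, -50, 1, 0, 0, 0, -74, 220, -50, 1, 0, 0, 0, -74, 250, -50, 1, 0, 0, 0, -74, 250, -50, 1, 0, 0, 0, -74, 250, -50, 1, 0, 0, 0, -74, 250, -50, 1]'

```text
time: 13.2
tool_pos: [0.5324, -0.115, 0.2071]
ee_rot: [-3.141, -0.001, 0.02]
wrist_force: [0.2, 0.3, 0.1]
width: 0.0002
finger_force: 0.0
```

```bash
sed -i 's/160:260,240:340/150:250,250:350/' look.py; python3 look.py j
python3 - <<'E'
from h import *
d=robot.snapshot("side"); p=proj(d,[[.5325,-.116,.082],robot.get_obs()["tool_pos"]]); print(p)
t=robot.snapshot("top"); cv2.imwrite("pics/k.png",np.hstack([cv2.resize(t["color"][120:220,250:350,::-1],None,fx=4,fy=4),cv2.resize(d["color"][140:240,250:350,::-1],None,fx=4,fy=4)]))
E
```

```text
[235 180  24  46 624] (np.float64(246.5), np.float64(191.5)) knob machine mm [109.1  -3.6]
[261 196  16  15 166] (np.float64(268.5), np.float64(203.5)) knob machine mm [44.2 38.2]
[284 220  23  12 122] (np.float64(295.0), np.float64(231.0)) knob machine mm [-36.3 128.3]
13.3 [ 0.5323 -0.1147  0.2071] [ -48. -209.] [ 0.1  0.2 -0.2]
[[328.88477485 191.80244353]
 [330.28256832 150.24652422]]
```

View pics/k.png

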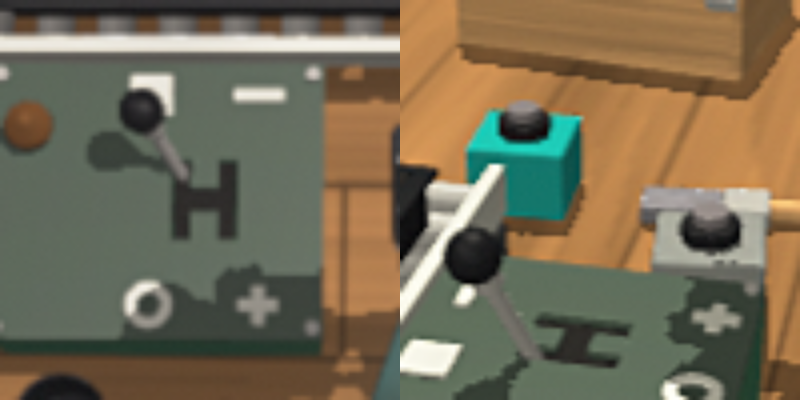

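The top crop shows the knob at about (285,147), close against the square tag, and the side crop shows the cap at (328,192), where the projection put it. I check the knob-to-tag distance numerically.

Run:
```python
from h import *
t=robot.snapshot("top"); c=t["color"]
g=(c.max(2)<60).astype(np.uint8); g[:138]=0;g[156:]=0;g[:,:276]=0;g[:,296:]=0
n,l,st,ce=cv2.connectedComponentsWithStats(g); i=1+st[1:,4].argmax()
p=plane(t,ce[i],.173); print(st[i],ce[i],p,"to tag mm",np.linalg.norm(p[:2]-[.6503,.1337])*1000)
```

```text
[280 143  11  11  84] [284.61904762 147.54761905] [0.61992369 0.13464367 0.173     ] to tag mm 30.390962532105863
```

The knob is 30.4 mm from the square tag, so the lever is home. Now I press start.

Emit:
arm_command --targets '[0, 0, 0, 0, 1, 30, 1, 0, 0, 0, 0, 1, 60, 1, 0, 0, 0, 0, 1, 90, 1, 0, 0, 0, 0, 1, 110, 1, 0, 0, 0, 0, 1, 119, 1, 0, 0, 0, 0, 1, 119, 1]'

```text
time: 14.05
tool_pos: [0.5312, -0.1163, 0.0864]
ee_rot: [-3.141, 0.003, 0.02]
wrist_force: [-0.4, -0.6, 1.2]
width: 0.0005
finger_force: 0.0
```

Emit:
arm_command --targets '[0, 0, 0, 0, 0, 2, 1, 0, 0, 0, 0, 0, 4, 1, 0, 0, 0, 0, 0, 6, 1, 0, 0, 0, 0, 0, 8, 1, 0, 0, 0, 0, 0, 9, 1, 0, 0, 0, 0, 0, 9, 1]'

```text
time: 14.65
tool_pos: [0.5319, -0.117, 0.0787]
ee_rot: [3.142, 0.0, 0.019]
wrist_force: [0.4, 1.8, 0.4]
width: 0.0003
finger_force: 0.0
```

Emit:
arm_command --targets '[0, 0, 0, 0, 0, 1, 1, 0, 0, 0, 0, 0, 2, 1, 0, 0, 0, 0, 0, 2, 1]'

```text
time: 14.95
tool_pos: [0.5319, -0.1169, 0.0766]
ee_rot: [-3.142, 0.0, 0.019]
wrist_force: [0.1, 0.0, -1.4]
width: 0.0005
finger_force: 0.0
```

Emit:
arm_command --targets '[0, 0, 0, 0, 0, 1, 1, 0, 0, 0, 0, 0, 2, 1, 0, 0, 0, 0, 0, 2, 1]'

```text
time: 15.25
tool_pos: [0.5319, -0.1169, 0.0745]
ee_rot: [-3.142, 0.0, 0.019]
wrist_force: [0.1, 0.0, -0.7]
width: 0.0006
finger_force: 0.0
```

There is no force at 0.0745, which is unexpected, so I look.

Run:
```python
from h import *
d=robot.snapshot("side"); o=robot.get_obs(); print(proj(d,[[.5325,-.116,.082],o["tool_pos"]]),o["wrist_force"])
cv2.imwrite("pics/l.png",cv2.resize(d["color"][150:220,290:370,::-1],None,fx=8,fy=8,interpolation=cv2.INTER_CUBIC))
```

```text
[[328.88477485 191.80244353]
 [329.06090867 193.96970891]] [-0.3285153   0.50868223 -0.28554481]
```

View pics/l.png

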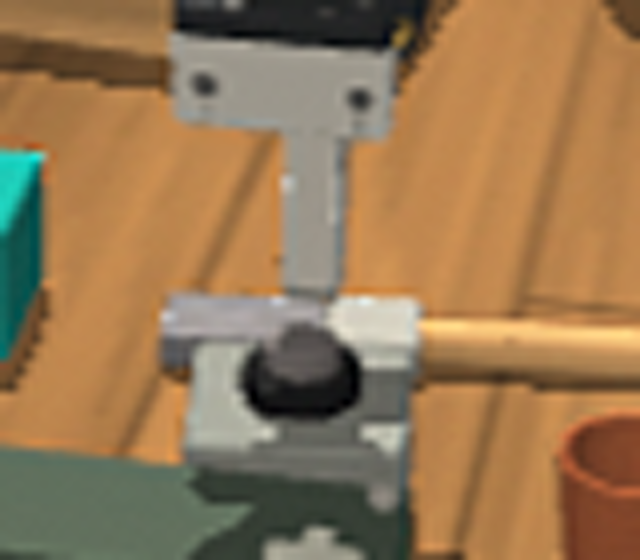

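The finger's lower end is at crop (312,297), which is full-image (329,187), with the cap just below it and unpressed. I use depth to tell whether the finger is above or behind the cap.

Run:
```python
from h import *
d=robot.snapshot("side"); C=cloud(d); t=robot.snapshot("top"); D=cloud(t)
for v in (170,176,182,185,187,189,191,193,196,199): print(v,C[v,329].round(4),d["color"][v,329],C[v,326].round(3))
o=robot.get_obs(); print(o["tool_pos"],o["ee_rot"],o["joint_positions"].round(3))
print(proj(d,[[.567,.1345,.1567]]))
```

```text
170 [ 0.5325 -0.1057  0.1538] [155 150 138] [ 0.541 -0.106  0.153]
176 [ 0.5316 -0.1039  0.1369] [155 148 137] [ 0.54  -0.105  0.135]
182 [ 0.5309 -0.1025  0.1195] [156 150 139] [ 0.54  -0.105  0.117]
185 [ 0.5308 -0.1037  0.1097] [162 155 143] [ 0.54  -0.106  0.107]
187 [ 0.5321 -0.1126  0.099 ] [124 120 115] [ 0.567 -0.266  0.017]
189 [ 0.5547 -0.2512  0.0194] [167 161 161] [ 0.565 -0.253  0.017]
191 [ 0.5331 -0.1213  0.0817] [88 83 82] [ 0.541 -0.12   0.081]
193 [ 0.5308 -0.1086  0.0823] [89 84 81] [ 0.539 -0.107  0.082]
196 [ 0.5297 -0.1035  0.0755] [89 83 81] [ 0.538 -0.105  0.074]
199 [ 0.5282 -0.0961  0.0702] [23 23 24] [ 0.536 -0.093  0.071]
[ 0.53200738 -0.11697586  0.07475539] [3.14149957e+00 2.33569050e-05 1.88686017e-02] [-0.32   0.121  1.548 -0.     1.473  1.231]
[[293.30104833 212.81469013]]
```

By depth, the fingers really end at about z = 0.10, roughly 22 mm higher than the reported TCP suggests, and directly over the cap. So I continue down slowly, watching the force.

Emit:
arm_command --targets '[0, 0, 0, 0, 0, 4, 1, 0, 0, 0, 0, 0, 8, 1, 0, 0, 0, 0, 0, 11, 1, 0, 0, 0, 0, 0, 12, 1, 0, 0, 0, 0, 0, 12, 1]'

```text
time: 15.9
tool_pos: [0.5318, -0.1169, 0.0624]
ee_rot: [-3.141, 0.001, 0.019]
wrist_force: [-0.0, 0.5, -0.8]
width: 0.0007
finger_force: 0.0
```

```bash
cat > tip.py <<'E'
from h import *
d=robot.snapshot("side"); C=cloud(d); q=C[160:200,327:332].reshape(-1,3)
f=q[(abs(q[:,1]+.105)<.006)&(q[:,2]>.084)]; o=robot.get_obs(); print("finger lowest seen z",f[:,2].min(),[C[v,329].round(4).tolist() for v in range(184,198)],o["tool_pos"],o["wrist_force"].round(1))
E
python3 tip.py
```

```text
finger lowest seen z 0.09103962373030589 [[0.531, -0.1045, 0.1124], [0.5308, -0.1039, 0.1097], [0.5303, -0.1014, 0.1079], [0.5305, -0.1033, 0.1038], [0.5306, -0.1042, 0.1003], [0.5309, -0.1066, 0.0959], [0.5304, -0.1042, 0.094], [0.5323, -0.1162, 0.0845], [0.5316, -0.1124, 0.0833], [0.531, -0.1094, 0.0818], [0.5298, -0.1027, 0.0823], [0.5303, -0.1063, 0.0772], [0.53, -0.1053, 0.0746], [0.5294, -0.1024, 0.073]] [ 0.53197148 -0.11692443  0.06262789] [ 0.5 -0.4 -0.5]
```

The tip has about 8 mm left to the cap. I go down in steps.

Emit:
arm_command --targets '[0, 0, 0, 0, 0, 2, 1, 0, 0, 0, 0, 0, 4, 1, 0, 0, 0, 0, 0, 6, 1, 0, 0, 0, 0, 0, 6, 1]'

```text
time: 16.35
tool_pos: [0.5322, -0.1171, 0.057]
ee_rot: [3.141, -0.0, 0.019]
wrist_force: [0.2, 1.0, 2.3]
width: 0.0008
finger_force: 1.1
```

Emit:
arm_command --targets '[0, 0, 0, 0, 0, 1, 1, 0, 0, 0, 0, 0, 2, 1, 0, 0, 0, 0, 0, 3, 1, 0, 0, 0, 0, 0, 3, 1]'

```text
time: 16.75
tool_pos: [0.5322, -0.117, 0.054]
ee_rot: [3.141, -0.0, 0.019]
wrist_force: [-1.7, 0.3, 3.7]
width: 0.0008
finger_force: 2.0
```

Emit:
arm_command --targets '[0, 0, 0, 0, 0, 1, 1, 0, 0, 0, 0, 0, 2, 1, 0, 0, 0, 0, 0, 2, 1]'

```text
time: 17.05
tool_pos: [0.5322, -0.117, 0.0525]
ee_rot: [3.141, -0.001, 0.019]
wrist_force: [-1.2, 0.4, 7.5]
width: 0.0003
finger_force: 3.3
```

Emit:
arm_command --targets '[0, 0, 0, 0, 0, 1, 1, 0, 0, 0, 0, 0, 1, 1]'

```text
time: 17.25
tool_pos: [0.5323, -0.117, 0.0524]
ee_rot: [3.141, -0.001, 0.019]
wrist_force: [-2.6, 0.8, 10.3]
width: 0.0006
finger_force: 5.1
```

The button is at its stop, with force rising and no further travel. Now I come away.

Emit:
arm_command --targets '[0, 0, 0, 0, 0, -10, 1, 0, 0, 0, 0, 0, -40, 1, 0, 0, 0, 0, 0, -80, 1, 0, 0, 0, 0, 0, -120, 1, 0, 0, 0, 0, 40, -150, 1, 0, 0, 0, 0, 80, -160, 1, 0, 0, 0, 0, 80, -160, 1, 0, 0, 0, 0, 80, -160, 1]'

```text
time: 18.05
tool_pos: [0.5332, -0.1973, 0.2097]
ee_rot: [-3.14, 0.001, 0.017]
wrist_force: [-0.0, 0.8, -0.4]
width: 0.0005
finger_force: 0.0
```

Run:
```python
from h import *
t=robot.snapshot("top"); c=t["color"]
g=(c.max(2)<60).astype(np.uint8); g[:138]=0;g[156:]=0;g[:,:276]=0;g[:,296:]=0
n,l,st,ce=cv2.connectedComponentsWithStats(g); i=1+st[1:,4].argmax()
p=plane(t,ce[i],.173); print("to tag mm",np.linalg.norm(p[:2]-[.6503,.1337])*1000)
d=robot.snapshot("side"); print("cap z",cloud(d)[190:195,327:331,2].max()); o=robot.get_obs(); print(o["tool_pos"],o["wrist_force"],abs(o["qvel"]).max())
if np.linalg.norm(p[:2]-[.6503,.1337])<.034: print(robot.close_job())
```

```text
to tag mm 30.19423434129684
cap z 0.08368460196378241
[ 0.53300356 -0.19588542  0.20921556] [-0.7436392  -0.61787267 -0.66623717] 0.01244088009112803
the job is handed in; nothing more can be done
None
```

The job is handed in: the lever is home in the square-tagged slot (knob about 30 mm from the tag), start was pressed to its stop and is out again, and the arm is clear, though no verdict was returned.

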